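# Take the middle parts tray out of the stack

## Robot

A 7-joint arm with a two-finger parallel gripper is mounted at the origin on the work surface. World frame = base frame: x ahead of the robot, y to its left, z up, the work surface at z = 0. Lengths are in m, angles in rad, forces in N, time in s.
With the tool pointing down it reaches from about 0.4 to 0.85 m from the base axis. Payload 4.5 kg.
Tool frame: the origin (TCP) lies midway between the tips of the shut fingers; the grasp point (between the pads) lies 19 mm behind it; z points along the fingers, y is the line along which they close (so a half turn about z gives the same grasp; the last joint's range is limited). The gripper opens to 88 mm and grips with 3 to 60 N. Pads are 18 mm wide; open, the fingers measure 123 mm over their backs; the gripper's body (75 mm by 187 mm) begins 45 mm behind the grasp point.
Start: joints at [-1.127, 0.689, -0.195, 1.565, 0.157, 0.902, -0.215], TCP at [0.249, 0.573, 0.239] pointing down, gripper open.
Joint ranges: [-3.01, 3.01], [-0.46, 2.08], [-1.47, 1.51], [0.13, 2.56], [-1, 4.14], [0.04, 2.09], [-2.66, 2.66]. Speed limits (rad/s): [2.57, 2.57, 3.14, 3.14, 3.14, 3.14, 3.14].

## Interface

Orientations are given as a unit quaternion [x, y, z, w].
In Python, from plant import r, eyes, finish_job gives the robot as it stands. The module is installed in compiled form; this text tells all that it offers.
- The arm moves only by the tool move_arm, never from a script. Its argument "motion" is a list of rows, each a list of 7 numbers: the shift along the tool's x, y, z in mm, then the turn, a rotation vector about the tool's x, y, z in degrees, then the closure, from 0 (fully open) to 1 (shut). A call has 1 to 5 rows; each row is the pose to reach, as a shift and turn from the pose commanded when the call began, along the tool's axes at that moment; what a row does not reach only later rows make up. A row lasts 1/8 s, in which the tool goes at most 62.5 mm and 10.7 degrees, less where a joint would pass 70% of its speed; a pose out of reach is approached as far as the arm can. A call with a gripper value outside its range is refused whole. The fingers move at their own pace and stop on an object; "newtons" is the grip in N (left out, the last holds). Time passes only in rows, so rows that repeat a pose let the fingers close. It gives the time, the measured TCP pose, the force, the opening and the grip force at its end, in the units of the state.
- r.get_state(): the state, without advancing time (a new reading comes with each control period).
- eyes.snapshot(name): name is "scene" or "top" or "wrist"; returns a dict with "frame" (480x640x3 uint8, red, green, blue), "z_map" (480x640 float32, m along the optical axis (not along the pixel's ray), 0 where there is no reading), "intrinsics" (3x3 intrinsics, pixels), "dist" ([k1, k2, p1, p2, k3] as OpenCV has them; the pictures are not rectified), "world_to_cam" (4x4, takes a point from world to camera coordinates). Camera axes: x right, y down, z forward; pixel columns grow to the right and rows downward; lengths in m; the calibration is good to about 2 mm. A picture is of the moment at which its call begins.
- finish_job(): hands the job in; it is judged then, once.
The state is a dict: "clock": time; "q": joint angles; "qd": joint speeds; "joint_torque": joint torques, N m; "tool_pos": TCP position; "eef_rot": TCP orientation; "contact_force": force on the tool from outside, world axes, zero at the start; "moment": the same for the moment, N m; "opening": opening from 0.0 (shut) to 1.0 (fully open); "finger_force": force on a finger pad.
Only numpy, scipy, OpenCV 4.12 (cv2) and the standard library are available. Lean on these libraries where they do the work, as an engineer would, in place of code of your own. Each camera call takes 0.05 s, during which the arm holds its last target. There are 200 camera calls.

## Task

The sprockets for the next job are in the middle one of the three stacked parts trays: put that tray down in the middle of the black rubber mat, and leave the top tray stacked squarely on the bottom tray, which stays where it is. Set the top tray aside on the bare bench between the stack and the mat meanwhile, and keep all three trays level so that no parts spill.

Things in the scene. Friction and masses are not known exactly. Their poses are not given: they have to be found in the camera images.
- top_tray: Grey plastic open parts tray, top of the stack of three (underside 90 mm above the bench), holds bolts. 100 mm along its x, 150 along y, 45 high, about 0.3 kg, rim 6 mm thick, floor 4 mm. Origin: centre of underside, z up. An upright grip bar across its middle, 16 mm thick along y, 88 mm long along x, rises from floor to rim: pinch it from above, closing along y, a finger in each compartment.
- middle_tray: Same tray, size, grip bar and axes (origin: centre of underside), in the middle of the stack (underside 45 mm above the bench), hidden from above; holds sprockets. Each tray's two compartments are 88 mm along x, 61 mm along y, 41 mm deep; the parts lying in them are fixed and reach 10 mm above the underside. Trays rest flat on the rim and bar below, 45 mm apart, with no interlock.
- bottom_tray: Same tray, size, grip bar and axes (origin: centre of underside), standing loose on the bench at the foot of the stack. A fourth such tray standing alone farther from the robot is not part of the job, nor are the bottle, jar and wrench there.
- mat: Black rubber mat, 220 by 220 mm, 3 mm thick, fixed to the bench; origin: centre of its underside, on the bench top (z = 0), axes along its edges. The mat lies on one side of the robot (left or right), the stack on the other; the bench midway between them is bare, with room for a tray turned the way the stack is.
There are look-alikes about, which are no part of the job. Leave any yellow look-alike of the top_tray alone.

How it is judged:
On the way:
1. the top tray has been set down level on the bench, clear of the stack (height (world z) of top_tray below 0.01 m and angle between top_tray's own z axis and vertical below 0.15 rad and linear speed of top_tray below 0.05 m/s and horizontal distance between top_tray and bottom_tray above 0.1 m), for 0.2 s.
At the end, for the whole second after the job is handed in: Middle tray level on the mat, its centre within 35 mm of the mat's along each edge. Top tray level on the bottom tray, centred within 15 mm along each side and within 10 degrees (either way round). Bottom tray level on the bench, within 30 mm of its start. All at rest (x of middle_tray in the frame of mat between -0.035 and 0.035 m and y of middle_tray in the frame of mat between -0.035 and 0.035 m and z of middle_tray in the frame of mat below 0.01 m and x of top_tray in the frame of bottom_tray between -0.015 and 0.015 m and y of top_tray in the frame of bottom_tray between -0.015 and 0.015 m and z of top_tray in the frame of bottom_tray between 0.038 and 0.052 m and angle between the x axis of top_tray and the x axis of bottom_tray, either way round below 0.1745 rad and distance of bottom_tray from where it was at the start of the episode below 0.03 m and height (world z) of bottom_tray below 0.008 m and angle between each of bottom_tray, middle_tray, top_tray's own z axis and vertical below 0.1 rad and linear speed of each of bottom_tray, middle_tray, top_tray below 0.03 m/s and angular speed of each of bottom_tray, middle_tray, top_tray below 0.2 rad/s); the robot touches nothing.
It fails at once if a tray of the stack is tipped by more than 30 degrees, so that parts spill (angle between any of top_tray, middle_tray, bottom_tray's own z axis and vertical above 0.5236 rad).
It also fails if it takes over 72 s, if anything falls off the work surface, if the arm or the gripper's body presses on something with over 40 N, if the wrist force passes 120 N, or if a joint passes its speed limit or range.

## Working session

There is one attempt and no reset: what is moved stays moved. The work goes in short steps, Python scripts to look and compute and a tool call to move; the robot and the scene stay as the last step left them, time stands still between calls to the robot, and variables do not carry over. Pictures are saved under pics/ and viewed, at most 10 in all, crops included, and the job is handed in when it is done.

Besides the shell and the picture viewer there is one more tool, called as name([rows], argument=value, ...), one row to a line, values as JSON. move_arm: Moves the arm, as the interface text tells. Its arguments: {"type":"object","properties":{"motion":{"type":"array","items":{"type":"array","items":{"type":"number"}}},"newtons":{"type":"number"}},"required":["motion"]}

```bash
mkdir -p pics; cat > h.py <<'E'
import numpy as np, cv2
from scipy.spatial.transform import Rotation as R
from plant import r, eyes, finish_job
def snap(n):
    return eyes.snapshot(n)
def cloud(s):
    """world xyz for each pixel from depth"""
    h,w=s["z_map"].shape
    u,v=np.meshgrid(np.arange(w),np.arange(h))
    p=cv2.undistortPoints(np.stack([u,v],-1).reshape(-1,1,2).astype(np.float64),s["intrinsics"],s["dist"]).reshape(h,w,2)
    z=s["z_map"][...,None]
    c=np.concatenate([p*z,z],-1)
    T=np.linalg.inv(s["world_to_cam"])
    P=c@T[:3,:3].T+T[:3,3]
    P[s["z_map"]<=0]=np.nan
    return P
def togo(x,y,z,yaw_y):
    """shift mm (tool axes) and turn deg to tool down with closing line at angle yaw_y (rad, world)"""
    st=r.get_state(); R0=R.from_quat(st["eef_rot"])
    d=R0.inv().apply(np.array([x,y,z])-st["tool_pos"])*1000
    best=None
    for k in(0,np.pi):
        a=yaw_y+k; yy=np.array([np.cos(a),np.sin(a),0]); zz=np.array([0,0,-1.]); xx=np.cross(yy,zz)
        t=np.degrees((R0.inv()*R.from_matrix(np.stack([xx,yy,zz],1))).as_rotvec())
        if best is None or np.linalg.norm(t)<np.linalg.norm(best): best=t
    return d.round(1),best.round(1)
E
python3 - <<'E'
from h import *
for n in("scene","top"):
    s=snap(n); cv2.imwrite(f"pics/{n}0.png",s["frame"][...,::-1]); np.savez(f"{n}0.npz",P=cloud(s),f=s["frame"])
st=r.get_state(); print(st["clock"],st["tool_pos"],R.from_quat(st["eef_rot"]).as_matrix().round(3))
E
```

```text
0.1 [0.24884116 0.57272293 0.23799299] [[-0.917  0.398 -0.001]
 [ 0.398  0.917 -0.002]
 [-0.    -0.002 -1.   ]]
```

View pics/scene0.png

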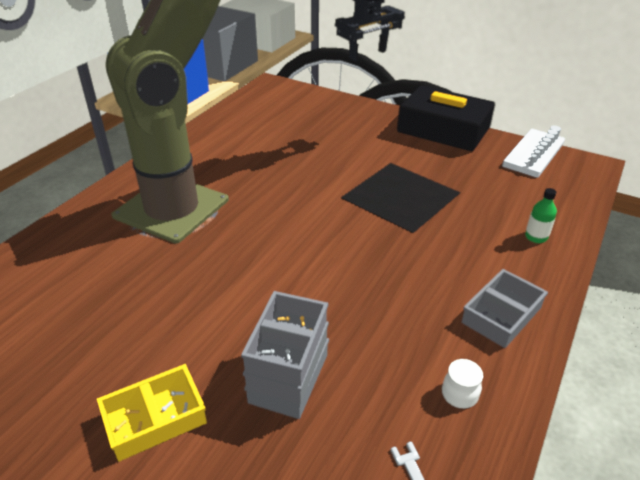

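View pics/top0.png

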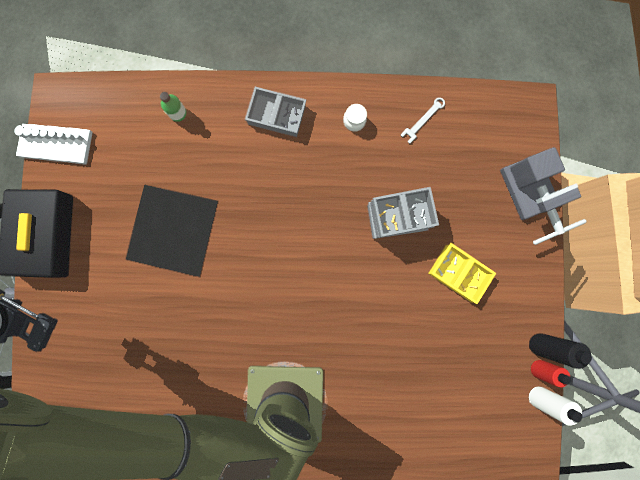

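Candidates in the top view: the grey stack at (403,213), which has height and two bolt compartments and is my choice; the yellow look-alike at (462,273), to be left alone; and the lone grey tray at (277,112), farther away and not part of the job. The mat is at (172,230); the toolbox at (37,232) is also black but is not the mat. Next I measure the stack and mat and check one close crop.

```bash
python3 - <<'E'
from h import *
d=np.load("top0.npz"); P=d["P"]; f=d["f"].astype(int); 
def rect(m,roi,name):
    q=np.zeros(m.shape,bool); u0,v0,u1,v1=roi; q[v0:v1,u0:u1]=True
    pts=P[m&q]; pts=pts[~np.isnan(pts[:,0])]
    print(name,len(pts),np.median(pts[:,2]).round(4),cv2.minAreaRect((pts[:,:2]*1000).astype(np.float32)))
rect(np.abs(P[...,2]-.135)<.006,(350,170,450,255),"stack")
rect((f.max(-1)<70)&(np.abs(P[...,2])<.012),(115,175,230,285),"mat")
rect((P[...,2]>.02)&(P[...,2]<.06),(425,235,505,310),"yellow")
rect((P[...,2]>.03)&(P[...,2]<.06),(235,80,315,145),"lone")
c=d["f"][165:310,350:510,::-1]; cv2.imwrite("pics/crop.png",cv2.resize(c,None,fx=4,fy=4,interpolation=cv2.INTER_CUBIC))
E
```

```text
stack 742 0.1349 ((519.160400390625, -298.38800048828125), (100.98654174804688, 151.72369384765625), 12.712257385253906)
mat 5806 0.0033 ((470.593017578125, 332.14703369140625), (220.32801818847656, 217.81141662597656), 78.45044708251953)
yellow 904 0.0435 ((366.3387451171875, -479.5491638183594), (152.26527404785156, 102.91771697998047), 58.272186279296875)
lone 738 0.0441 ((810.0867919921875, 45.64096450805664), (150.98594665527344, 102.93098449707031), 75.90081024169922)
```

View pics/crop.png

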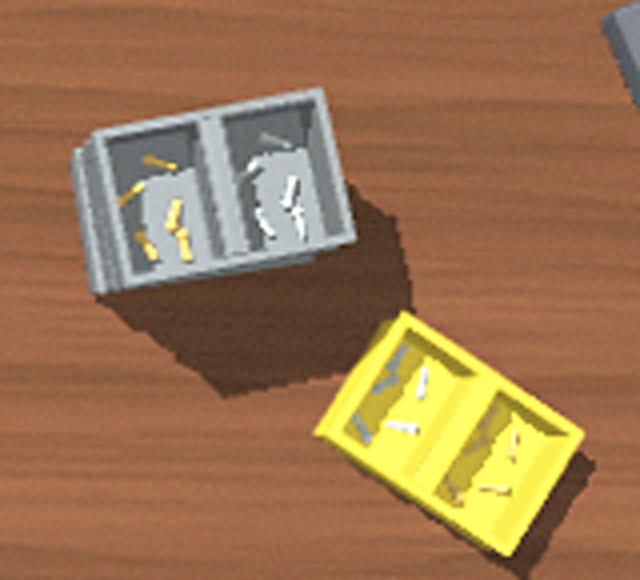

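The crop shows the grey stack, its bar at crop (222,185) and bolts on both sides. The lower trays sit slightly offset, and the yellow tray is separate. The choice is confirmed. Now I swing over towards the stack.

move_arm([
  [-57, -21, 0, 0, 0, -9, 0.4],
  [-114, -42, 0, 0, 0, -18, 0.4],
  [-171, -63, 0, 0, 0, -27, 0.4],
  [-228, -84, 0, 0, 0, -36, 0.4],
  [-285, -105, 0, 0, 0, -36, 0.4],
], newtons=30)

```text
clock: 0.72
tool_pos: [0.4698, 0.3616, 0.2383]
eef_rot: [-0.11, 0.994, -0.0, -0.0]
contact_force: [0.5, 1.7, -0.4]
opening: 0.601
finger_force: 0.0
```

```bash
python3 - <<'E'
from h import *
print(r.get_state()["tool_pos"],togo(.519,-.298,.238,np.radians(102.7)))
E
```

```text
[0.46976218 0.36160519 0.23833965] (array([ 9.570e+01, -6.545e+02,  4.000e-01]), array([ 0. , -0. , -0.1]))
```

move_arm([
  [9, -61, 0, 0, 0, 0, 0.4],
  [18, -122, 0, 0, 0, 0, 0.4],
  [27, -183, 0, 0, 0, 0, 0.4],
  [36, -244, 0, 0, 0, 0, 0.4],
  [45, -305, 0, 0, 0, 0, 0.4],
])

```text
clock: 1.35
tool_pos: [0.4906, 0.0538, 0.2386]
eef_rot: [-0.109, 0.994, -0.0, -0.0]
contact_force: [0.6, 0.1, -0.4]
opening: 0.603
finger_force: 0.0
```

move_arm([
  [9, -61, 0, 0, 0, 0, 0.4],
  [18, -122, 0, 0, 0, 0, 0.4],
  [27, -183, 0, 0, 0, 0, 0.4],
  [36, -244, 0, 0, 0, 0, 0.4],
  [45, -300, 0, 0, 0, 0, 0.4],
])

```text
clock: 1.98
tool_pos: [0.5115, -0.2491, 0.2384]
eef_rot: [-0.109, 0.994, 0.0, -0.0]
contact_force: [0.7, 0.5, 0.0]
opening: 0.606
finger_force: 0.0
```

```bash
python3 - <<'E'
from h import *
print(r.get_state()["tool_pos"],togo(.519,-.298,.238,np.radians(102.7)))
s=snap("wrist"); P=cloud(s); cv2.imwrite("pics/w1.png",s["frame"][...,::-1])
for z in(.135,.09,.045):
    m=np.abs(P[...,2]-z)<.005; m&=np.linalg.norm(P[...,:2]-[.519,-.298],axis=-1)<.11
    pts=P[m]; print(z,len(pts),len(pts) and cv2.minAreaRect((pts[:,:2]*1000).astype(np.float32)))
E
```

```text
[ 0.51145308 -0.24912472  0.23841465] (array([  3.2, -49.4,   0.4]), array([ 0. , -0. , -0.2]))
0.135 8201 ((521.0037231445312, -297.8988342285156), (100.59415435791016, 150.178466796875), 12.242780685424805)
0.09 8871 ((519.1808471679688, -299.6837158203125), (94.94534301757812, 149.10797119140625), 11.490815162658691)
0.045 566 ((472.310791015625, -305.5694580078125), (4.565723419189453, 149.3420867919922), 11.107173919677734)
```

View pics/w1.png

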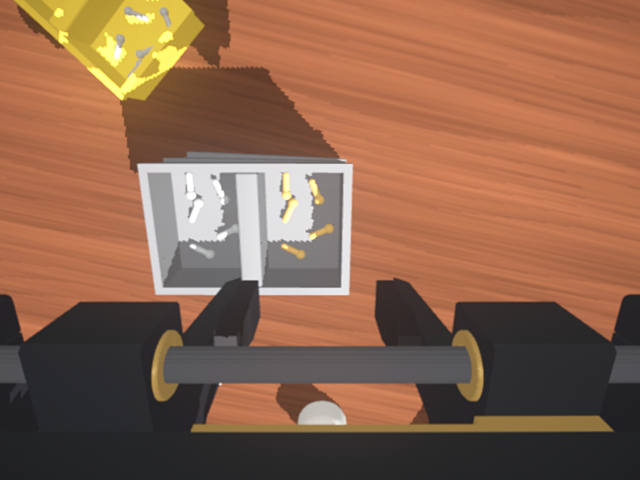

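The wrist view shows the top tray squarely, with bolts in both compartments and the bar at about (250,225). I centre over it, descend and grip.

move_arm([
  [1, -49, 0, 0, 0, 0, 0.4],
  [1, -49, 40, 0, 0, 0.5, 0.4],
  [1, -49, 80, 0, 0, 0.5, 0.4],
  [1, -49, 110, 0, 0, 0.5, 0.4],
  [1, -49, 132, 0, 0, 0.5, 0.4],
])

```text
clock: 2.65
tool_pos: [0.5206, -0.2942, 0.1048]
eef_rot: [-0.105, 0.995, 0.001, -0.001]
contact_force: [0.2, -0.2, 0.6]
opening: 0.6
finger_force: 0.0
```

move_arm([
  [0, 0, 0, 0, 0, 0, 0.4],
  [0, 0, 0, 0, 0, 0, 0.9],
  [0, 0, 0, 0, 0, 0, 0.9],
  [0, 0, 0, 0, 0, 0, 0.9],
  [0, 0, 0, 0, 0, 0, 0.9],
], newtons=30)

```text
clock: 3.28
tool_pos: [0.5221, -0.2959, 0.1074]
eef_rot: [-0.104, 0.995, -0.001, 0.001]
contact_force: [0.5, -0.9, 4.4]
opening: 0.179
finger_force: 30.0
```

move_arm([
  [0, 0, 0, 0, 0, 0, 0.9],
  [0, 0, -5, 0, 0, 0, 0.9],
  [0, 0, -15, 0, 0, 0, 0.9],
  [0, 0, -25, 0, 0, 0, 0.9],
  [0, 0, -25, 0, 0, 0, 0.9],
])

```text
clock: 3.9
tool_pos: [0.5221, -0.2948, 0.1327]
eef_rot: [-0.105, 0.995, -0.0, 0.001]
contact_force: [-0.1, -0.3, -2.8]
opening: 0.179
finger_force: 30.0
```

```bash
python3 - <<'E'
from h import *
print(r.get_state()["tool_pos"],togo(.521,-.298,.131,np.radians(102.2)),togo(.515,0.015,.13,np.radians(102.2)))
s=snap("scene"); cv2.imwrite("pics/s1.png",s["frame"][250:430,180:400,::-1].repeat(3,0).repeat(3,1))
E
```

```text
[ 0.5221492  -0.29477694  0.13272519] (array([ 1.8, -2.9,  1.7]), array([-0. ,  0.1, -0.2])) (array([-57.5, 304.5,   2.6]), array([-0. ,  0.1, -0.2]))
```

View pics/s1.png

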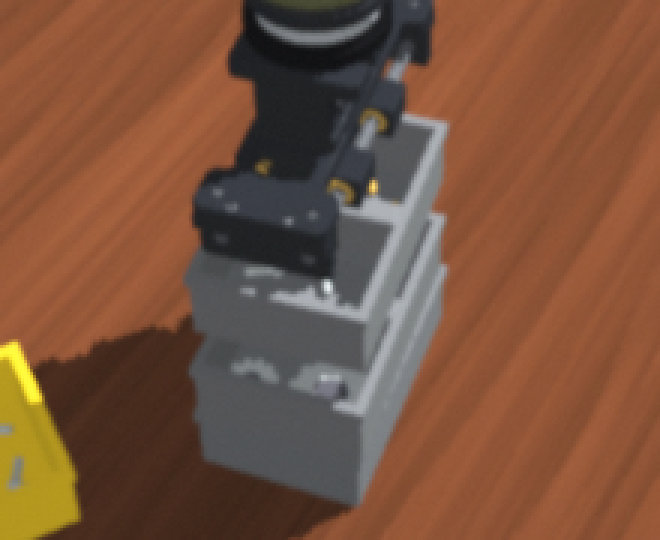

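The top tray is lifted level, clear of the middle one. I carry it to the bare bench midway.

move_arm([
  [-8, 40, -10, 0, 0, 0, 0.9],
  [-20, 102, -10, 0, 0, 0, 0.9],
  [-32, 164, -10, 0, 0, 0, 0.9],
  [-44, 226, -10, 0, 0, 0, 0.9],
  [-56, 280, -10, 0, 0, 0, 0.9],
])

```text
clock: 4.58
tool_pos: [0.5177, -0.0068, 0.1417]
eef_rot: [-0.105, 0.994, 0.0, 0.0]
contact_force: [0.4, -0.2, -2.4]
opening: 0.176
finger_force: 30.0
```

move_arm([
  [-2, 24, 5, 0, 0, 0, 0.9],
  [-2, 24, 40, 0, 0, 0, 0.9],
  [-2, 24, 75, 0, 0, 0, 0.9],
  [-2, 24, 105, 0, 0, 0, 0.9],
  [-2, 24, 105, 0, 0, 0, 0.9],
])

```text
clock: 5.2
tool_pos: [0.5135, 0.0148, 0.035]
eef_rot: [-0.105, 0.994, -0.0, -0.002]
contact_force: [-0.2, -0.1, -2.1]
opening: 0.178
finger_force: 30.0
```

move_arm([
  [0, 0, 10, 0, 0, 0, 0.9],
  [0, 0, 16, 0, 0, 0, 0.9],
  [0, 0, 17, 0, 0, 0, 0.9],
  [0, 0, 17, 0, 0, 0, 0.9],
  [0, 0, 17, 0, 0, 0, 0.9],
])

```text
clock: 5.82
tool_pos: [0.5152, 0.0147, 0.02]
eef_rot: [-0.105, 0.995, 0.0, 0.0]
contact_force: [-0.7, -0.1, -3.2]
opening: 0.178
finger_force: 30.0
```

move_arm([
  [0, 0, 0, 0, 0, 0, 0.4],
  [0, 0, 0, 0, 0, 0, 0.4],
  [0, 0, 0, 0, 0, 0, 0.4],
  [0, 0, -40, 0, 0, 0, 0.4],
  [0, 0, -100, 0, 0, 0, 0.4],
])

```text
clock: 6.45
tool_pos: [0.5138, 0.0146, 0.1196]
eef_rot: [-0.105, 0.994, -0.0, -0.002]
contact_force: [1.4, -0.5, 0.1]
opening: 0.6
finger_force: 0.0
```

move_arm([
  [0, 0, -50, 0, 0, 0, 0.4],
  [12, -60, -75, 0, 0, 0, 0.4],
  [24, -121, -100, 0, 0, 0, 0.4],
  [36, -182, -110, 0, 0, 0, 0.4],
  [48, -244, -110, 0, 0, 0, 0.4],
])

```text
clock: 7.08
tool_pos: [0.5189, -0.2271, 0.2308]
eef_rot: [-0.105, 0.994, -0.0, 0.001]
contact_force: [1.6, -0.5, -1.1]
opening: 0.603
finger_force: 0.0
```

```bash
cat >> h.py <<'E'
def trays(s,zs,c,rad=.115):
    P=cloud(s)
    for z in zs:
        m=(np.abs(P[...,2]-z)<.006)&(np.linalg.norm(P[...,:2]-c,axis=-1)<rad)
        pts=P[m]; print(z,len(pts),np.median(pts[:,2]).round(4),cv2.minAreaRect((pts[:,:2]*1000).astype(np.float32)) if len(pts) else 0)
E
python3 - <<'E'
from h import *
print(r.get_state()["tool_pos"],togo(.519,-.299,.238,np.radians(101.8)))
trays(snap("wrist"),(.09,.045),[.519,-.299])
s=snap("top"); trays(s,(.045,),[.514,.015]); cv2.imwrite("pics/t1.png",s["frame"][...,::-1])
E
```

```text
[ 0.51893374 -0.22706801  0.23078807] (array([ 14.9, -70.4,  -7.2]), array([-0.1,  0.1,  0.2]))
0.09 7000 0.0903 ((522.143310546875, -299.4029846191406), (100.72164916992188, 149.81558227539062), 11.35572338104248)
0.045 6422 0.0494 ((519.3226928710938, -297.32647705078125), (96.94725036621094, 149.37794494628906), 9.66565227508545)
0.045 607 0.0449 ((511.4873962402344, 15.30126953125), (101.24726867675781, 150.20286560058594), 12.075122833251953)
```

View pics/t1.png

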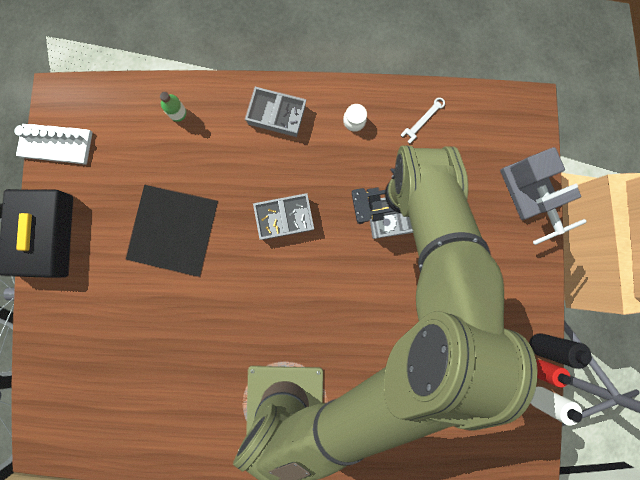

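The picture shows the top tray flat on the bench at (284,217), midway between mat and stack, and the arm over the stack. Now I grip the middle tray.

move_arm([
  [12, -61, 0, 0, 0, 0.5, 0.4],
  [12, -71, 0, 0, 0, 0.5, 0.4],
  [12, -71, 55, 0, 0, 0.5, 0.4],
  [12, -71, 110, 0, 0, 0.5, 0.4],
  [12, -71, 148, 0, 0, 0.5, 0.4],
])

```text
clock: 7.8
tool_pos: [0.5207, -0.2954, 0.0792]
eef_rot: [-0.101, 0.995, 0.001, -0.001]
contact_force: [-0.3, -0.6, 0.3]
opening: 0.601
finger_force: 0.0
```

move_arm([
  [0, 0, 14, 0, 0, 0, 0.4],
  [0, 0, 20, 0, 0, 0, 0.4],
  [0, 0, 20, 0, 0, 0, 0.4],
  [0, 0, 20, 0, 0, 0, 0.4],
  [0, 0, 20, 0, 0, 0, 0.9],
])

```text
clock: 8.43
tool_pos: [0.5223, -0.2973, 0.0625]
eef_rot: [-0.1, 0.995, -0.0, 0.001]
contact_force: [0.1, 0.1, 0.0]
opening: 0.507
finger_force: 0.0
```

move_arm([
  [0, 0, 0, 0, 0, 0, 0.9],
  [0, 0, 0, 0, 0, 0, 0.9],
  [0, 0, 0, 0, 0, 0, 0.9],
  [0, 0, 0, 0, 0, 0, 0.9],
  [0, 0, -3, 0, 0, 0, 0.9],
])

```text
clock: 9.05
tool_pos: [0.521, -0.2964, 0.0639]
eef_rot: [-0.1, 0.995, 0.001, -0.001]
contact_force: [0.1, 1.0, -3.2]
opening: 0.182
finger_force: 30.0
```

move_arm([
  [0, 0, -10, 0, 0, 0, 0.9],
  [0, 0, -30, 0, 0, 0, 0.9],
  [0, 0, -60, 0, 0, 0, 0.9],
  [0, 0, -90, 0, 0, 0, 0.9],
  [0, 0, -90, 0, 0, 0, 0.9],
])

```text
clock: 9.68
tool_pos: [0.5232, -0.2972, 0.1568]
eef_rot: [-0.1, 0.995, -0.001, 0.002]
contact_force: [-0.1, 0.1, -3.2]
opening: 0.175
finger_force: 30.0
```

```bash
python3 - <<'E'
from h import *
print(r.get_state()["tool_pos"],togo(.4706,.332,.152,np.radians(101.4)))
s=snap("scene"); P=cloud(s); 
m=(np.abs(P[...,2]-.045)<.006)&(np.linalg.norm(P[...,:2]-[.519,-.299],axis=-1)<.115); pts=P[m]; print(len(pts),cv2.minAreaRect((pts[:,:2]*1000).astype(np.float32)))
cv2.imwrite("pics/s2.png",s["frame"][230:430,180:400,::-1].repeat(3,0).repeat(3,1))
E
```

```text
[ 0.5232078  -0.29724228  0.15679518] (array([-74.2, 627.1,   3.6]), array([-0.1,  0.2,  0.1]))
1126 ((518.7734375, -298.6561279296875), (101.70159912109375, 154.773681640625), 10.08824348449707)
```

View pics/s2.png

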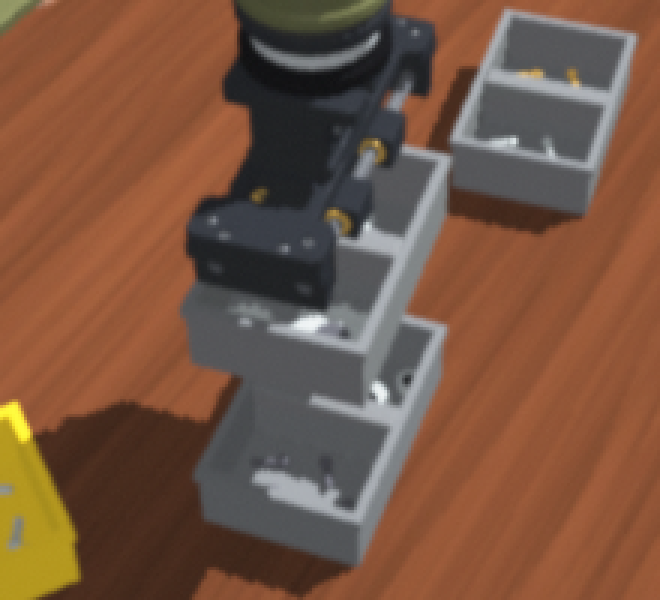

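The middle tray hangs level, the bottom tray stays in place, and the top tray is set aside behind. I carry the middle one to the mat.

move_arm([
  [-5, 40, 0, 0, 0, 0, 0.9],
  [-12, 101, 0, 0, 0, 0, 0.9],
  [-19, 163, 0, 0, 0, 0, 0.9],
  [-26, 225, 0, 0, 0, 0, 0.9],
  [-34, 287, 0, 0, 0, 0, 0.9],
])

```text
clock: 10.35
tool_pos: [0.4963, -0.0072, 0.1532]
eef_rot: [-0.1, 0.995, 0.0, -0.001]
contact_force: [1.3, 1.2, -3.7]
opening: 0.181
finger_force: 30.0
```

move_arm([
  [-7, 61, 0, 0, 0, 0, 0.9],
  [-14, 123, 0, 0, 0, 0, 0.9],
  [-22, 185, 0, 0, 0, 0, 0.9],
  [-29, 247, 0, 0, 0, 0, 0.9],
  [-35, 300, 0, 0, 0, 0, 0.9],
])

```text
clock: 10.98
tool_pos: [0.4705, 0.2942, 0.1531]
eef_rot: [-0.101, 0.995, -0.0, -0.001]
contact_force: [0.7, -0.3, -3.5]
opening: 0.178
finger_force: 30.0
```

move_arm([
  [-5, 40, 0, 0, 0, 0, 0.9],
  [-5, 40, 20, 0, 0, 0, 0.9],
  [-5, 40, 65, 0, 0, 0, 0.9],
  [-5, 40, 105, 0, 0, 0, 0.9],
  [-5, 40, 115, 0, 0, 0, 0.9],
])

```text
clock: 11.6
tool_pos: [0.4665, 0.3303, 0.0361]
eef_rot: [-0.101, 0.995, -0.002, -0.003]
contact_force: [-0.6, -0.5, -2.9]
opening: 0.181
finger_force: 30.0
```

```bash
python3 - <<'E'
from h import *
print(r.get_state()["tool_pos"],togo(.4706,.332,.024,np.radians(101.4)))
E
```

```text
[0.46649947 0.33032747 0.0361035 ] (array([-4.4,  0.9, 12.1]), array([-0.2, -0.4,  0.2]))
```

move_arm([
  [-3, 0, 8, 0, 0, 0, 0.9],
  [-3, 0, 13, 0, 0, 0, 0.9],
  [-3, 0, 15, 0, 0, 0, 0.9],
  [-3, 0, 15, 0, 0, 0, 0.9],
  [-3, 0, 15, 0, 0, 0, 0.9],
])

```text
clock: 12.22
tool_pos: [0.4721, 0.3329, 0.025]
eef_rot: [-0.1, 0.995, 0.0, 0.0]
contact_force: [-0.2, 0.8, -3.1]
opening: 0.181
finger_force: 30.0
```

move_arm([
  [0, 0, 0, 0, 0, 0, 0.4],
  [0, 0, 0, 0, 0, 0, 0.4],
  [0, 0, 0, 0, 0, 0, 0.4],
  [0, 0, -40, 0, 0, 0, 0.4],
  [0, 0, -100, 0, 0, 0, 0.4],
])

```text
clock: 12.85
tool_pos: [0.4709, 0.332, 0.1243]
eef_rot: [-0.101, 0.995, -0.001, -0.002]
contact_force: [0.5, 0.6, -0.3]
opening: 0.602
finger_force: 0.0
```

move_arm([
  [0, -30, -40, 0, 0, 0, 0.4],
  [-6, -85, -65, 0, 0, 0, 0.4],
  [-12, -145, -85, 0, 0, 0, 0.4],
  [-18, -205, -85, 0, 0, 0, 0.4],
  [-22, -255, -85, 0, 0, 0, 0.4],
])

```text
clock: 13.48
tool_pos: [0.5451, 0.0843, 0.21]
eef_rot: [-0.099, 0.995, -0.0, 0.001]
contact_force: [0.2, 0.3, -0.7]
opening: 0.599
finger_force: 0.0
```

```bash
python3 - <<'E'
from h import *
trays(snap("wrist"),(.045,),[.5115,.015])
print(r.get_state()["tool_pos"],togo(.5115,.0155,.0185,np.radians(102.1)))
s=snap("top"); trays(s,(.048,),[.47,.332]); trays(s,(.045,),[.519,-.299])
E
```

```text
0.045 6412 0.0453 ((513.4754028320312, 15.314476013183594), (100.46782684326172, 149.71034240722656), 12.043212890625)
[0.54675495 0.07504644 0.20936828] (array([ 45.7, -50.3, 191.3]), array([-0.5, -0. , -1.3]))
0.048 661 0.0482 ((469.621826171875, 333.88873291015625), (102.02690887451172, 152.32241821289062), 11.643271446228027)
0.045 593 0.045 ((519.260986328125, -297.24481201171875), (101.16596984863281, 150.9503631591797), 10.02440357208252)
```

The middle tray is centred on the mat to within about 2 mm. Next I fetch the top tray.

move_arm([
  [32, -36, 20, 0, 0, -1, 0.4],
  [44, -50, 50, 0, 0, -1, 0.4],
  [44, -50, 90, 0, 0, -1, 0.4],
  [44, -50, 130, 0, 0, -1, 0.4],
  [44, -50, 165, 0, 0, -1, 0.4],
])

```text
clock: 14.2
tool_pos: [0.5112, 0.0303, 0.0433]
eef_rot: [-0.109, 0.994, 0.0, 0.0]
contact_force: [0.2, 0.4, 0.6]
opening: 0.598
finger_force: 0.0
```

```bash
python3 - <<'E'
from h import *
print(r.get_state()["tool_pos"],togo(.513,.0155,.018,np.radians(102.1)))
E
```

```text
[0.51120873 0.0303188  0.04334041] (array([  1.5, -14.9,  25.3]), array([0. , 0. , 0.5]))
```

move_arm([
  [1, -15, 0, 0, 0, 0.5, 0.4],
  [1, -15, 12, 0, 0, 0.5, 0.4],
  [1, -15, 25, 0, 0, 0.5, 0.4],
  [1, -15, 25, 0, 0, 0.5, 0.4],
  [1, -15, 25, 0, 0, 0.5, 0.4],
])

```text
clock: 14.82
tool_pos: [0.5137, 0.015, 0.0198]
eef_rot: [-0.105, 0.994, 0.0, 0.0]
contact_force: [0.5, -0.2, -0.3]
opening: 0.599
finger_force: 0.0
```

```bash
python3 - <<'E'
from h import *
print(r.get_state()["tool_pos"],togo(.513,.0155,.018,np.radians(102.1)))
E
```

```text
[0.51374908 0.01495603 0.01984971] (array([0.6, 0.7, 1.8]), array([ 0. ,  0. , -0.1]))
```

move_arm([
  [0, 0, 1, 0, 0, 0, 0.9],
  [0, 0, 1, 0, 0, 0, 0.9],
  [0, 0, 1, 0, 0, 0, 0.9],
  [0, 0, 1, 0, 0, 0, 0.9],
  [0, 0, -3, 0, 0, 0, 0.9],
], newtons=30)

```text
clock: 15.45
tool_pos: [0.5132, 0.0146, 0.0223]
eef_rot: [-0.105, 0.994, -0.0, -0.0]
contact_force: [0.2, -0.2, -2.7]
opening: 0.18
finger_force: 30.0
```

move_arm([
  [0, 0, -10, 0, 0, 0, 0.9],
  [0, 0, -40, 0, 0, 0, 0.9],
  [0, 0, -80, 0, 0, 0, 0.9],
  [0, 0, -100, 0, 0, 0, 0.9],
  [0, -30, -100, 0, 0, 1, 0.9],
])

```text
clock: 16.08
tool_pos: [0.5209, -0.0121, 0.125]
eef_rot: [-0.098, 0.995, 0.001, 0.002]
contact_force: [-0.1, -0.8, -3.1]
opening: 0.18
finger_force: 30.0
```

```bash
python3 - <<'E'
from h import *
print(r.get_state()["tool_pos"],togo(.5195,-.2975,.1,np.radians(100.1)))
E
```

```text
[ 0.52085537 -0.012094    0.12502147] (array([  57.3, -279.7,   24.3]), array([0.1, 0.3, 1.2]))
```

move_arm([
  [12, -60, 0, 0, 0, 0.5, 0.9],
  [24, -120, 0, 0, 0, 1, 0.9],
  [36, -180, 0, 0, 0, 1, 0.9],
  [48, -240, 0, 0, 0, 1, 0.9],
  [57, -276, 0, 0, 0, 1, 0.9],
])

```text
clock: 16.7
tool_pos: [0.515, -0.3011, 0.1228]
eef_rot: [-0.085, 0.996, -0.001, -0.0]
contact_force: [0.7, 0.6, -2.9]
opening: 0.184
finger_force: 30.0
```

move_arm([
  [0, 0, 0, 0, 0, 0, 0.9],
  [0, 0, 20, 0, 0, 0, 0.9],
  [0, 0, 40, 0, 0, 0, 0.9],
  [0, 0, 45, 0, 0, 0, 0.9],
  [0, 0, 45, 0, 0, 0, 0.9],
])

```text
clock: 17.32
tool_pos: [0.5167, -0.2956, 0.0777]
eef_rot: [-0.088, 0.996, 0.0, -0.0]
contact_force: [0.6, 0.0, -2.9]
opening: 0.179
finger_force: 30.0
```

```bash
python3 - <<'E'
from h import *
print(r.get_state()["tool_pos"],togo(.5195,-.2975,.064,np.radians(100.1)))
s=snap("scene"); trays(s,(.045,),[.519,-.2975]); trays(s,(.107,),[.519,-.2975])
cv2.imwrite("pics/s3.png",s["frame"][230:430,180:400,::-1].repeat(3,0).repeat(3,1))
E
```

```text
[ 0.51672035 -0.29558592  0.0777344 ] (array([-2.4, -2.4, 13.7]), array([ 0., -0., -0.]))
0.045 649 0.045 ((519.3665161132812, -299.29150390625), (101.1133804321289, 152.1555938720703), 10.119866371154785)
0.107 792 0.105 ((514.603515625, -295.41680908203125), (100.78364562988281, 152.98306274414062), 10.134342193603516)
```

View pics/s3.png

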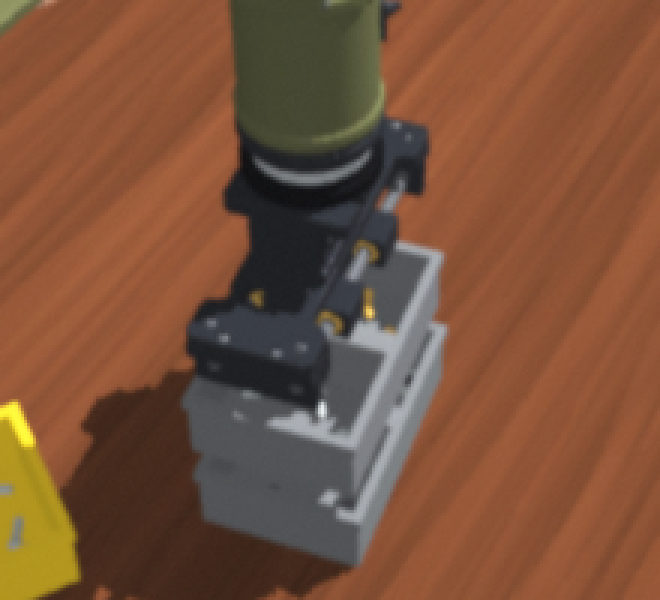

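The picture shows the tray level just above the bottom one and about 5 mm off. I correct that, lower it and release.

move_arm([
  [-4, -4, 2, 0, 0, 0, 0.9],
  [-4, -4, 8, 0, 0, 0, 0.9],
  [-4, -4, 14, 0, 0, 0, 0.9],
  [-4, -4, 14, 0, 0, 0, 0.9],
  [-4, -4, 14, 0, 0, 0, 0.9],
])

```text
clock: 18.0
tool_pos: [0.5212, -0.2998, 0.0634]
eef_rot: [-0.087, 0.996, -0.0, -0.0]
contact_force: [-0.1, -0.5, -0.8]
opening: 0.177
finger_force: 30.0
```

move_arm([
  [0, 0, 0, 0, 0, 0, 0.4],
  [0, 0, 0, 0, 0, 0, 0.4],
  [0, 0, 0, 0, 0, 0, 0.4],
  [0, 0, -40, 0, 0, 0, 0.4],
  [0, 0, -90, 0, 0, 0, 0.4],
])

```text
clock: 18.62
tool_pos: [0.5205, -0.2994, 0.1536]
eef_rot: [-0.087, 0.996, 0.001, -0.001]
contact_force: [0.1, -0.7, -0.5]
opening: 0.606
finger_force: 0.0
```

move_arm([
  [0, 0, -40, 0, 0, 0, 0.4],
  [0, 60, -60, 0, 0, 0, 0.4],
  [0, 120, -60, 0, 0, 0, 0.4],
  [0, 180, -60, 0, 0, 0, 0.4],
  [0, 180, -60, 0, 0, 0, 0.4],
])

```text
clock: 19.25
tool_pos: [0.4895, -0.1169, 0.2142]
eef_rot: [-0.092, 0.996, 0.001, 0.0]
contact_force: [0.4, -1.5, 0.5]
opening: 0.602
finger_force: 0.0
```

```bash
python3 - <<'E'
from h import *
s=snap("scene"); trays(s,(.09,.045),[.519,-.298]);trays(s,(.048,),[.47,.333])
trays(snap("top"),(.09,),[.519,-.298])
cv2.imwrite("pics/s4.png",s["frame"][...,::-1])
E
```

```text
0.09 1685 0.0906 ((518.6666259765625, -299.8984375), (101.84918975830078, 153.7556915283203), 9.718520164489746)
0.045 1142 0.049 ((519.0128173828125, -298.2613525390625), (101.22576141357422, 153.89439392089844), 9.855059623718262)
0.048 672 0.0487 ((469.2987976074219, 331.87017822265625), (100.55940246582031, 158.0792694091797), 11.411352157592773)
0.09 427 0.0902 ((524.1461791992188, -325.6820068359375), (102.39347839355469, 97.59237670898438), 11.293854713439941)
```

View pics/s4.png

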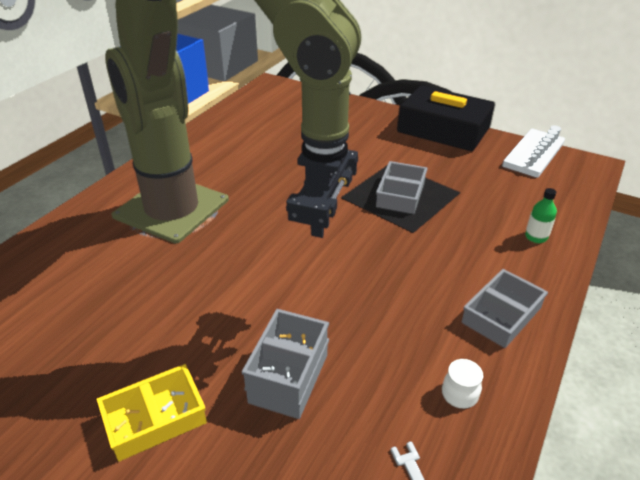

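The picture shows the top tray squarely on the bottom one at (287,360), the middle tray on the mat at (402,187), and the arm clear of everything. I hand the job in.

```bash
python3 -c "from plant import finish_job; print(finish_job())"
```

```text
the job is handed in; nothing more can be done
None
```

The job is handed in at about 19 s of the 72 s allowed: the middle tray is about 2 mm off the mat's centre, the top tray is level and within about 2 mm of square on the bottom tray, which did not measurably move; no verdict was returned.

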